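Clear the drip tray and click it home

ROBOT

A 6-joint arm with a two-finger parallel gripper is mounted at the origin on the work surface. World frame = base frame: x ahead of the robot, y to its left, z up, the work surface at z = 0. Lengths are in m, angles in rad, forces in N, time in s.
With the tool pointing down it reaches from about 0.3 to 0.775 m from the base axis. Payload 14.6 kg.
Tool frame: the origin (TCP) lies midway between the tips of the shut fingers; the grasp point (between the pads) lies 19 mm behind it; z points along the fingers, y is the line along which they close (so a half turn about z gives the same grasp; the last joint's range is limited). The gripper opens to 85 mm and grips with 20 to 120 N. Pads are 22 mm wide; open, the fingers measure 114 mm over their backs; the gripper's body (76 mm by 85 mm) begins 54 mm behind the grasp point. The pads swing forward as they close: fully open they stand 13 mm farther back than shut.
Start: joints at [1.265, 0.3, 1.521, -0, 1.321, -0.067], TCP at [0.13, 0.534, 0.231] pointing down, gripper open.
Joint ranges: [-3.03, 3.03], [-0.79, 2.21], [0.23, 2.52], [-1.04, 4.18], [0, 3.07], [-2.55, 2.55]. Speed limits (rad/s): [2.22, 2.22, 2.57, 3.14, 3.14, 3.14].

INTERFACE

Orientations are given as a unit quaternion [w, x, y, z].
In Python, from rig import ctrl gives the robot as it stands.
- The arm moves only by the tool send_rows, never from a script. Its arguments are lists of equal length, an entry for each row: "offset": the shift along the world's x, y, z as a fraction of full scale, a list of three; "twist": the turn, a rotation vector about the world's x, y, z as a fraction of full scale, a list of three. In form: {"offset": [[tx, ty, tz], ...], "twist": [[rx, ry, rz], ...]}. A call has 1 to 12 rows; each row shifts and turns the commanded pose from where the row before left it; what a row does not reach is not made up. Full scale, the value 1, is 0.06 m for a shift and 10 degrees for a turn. A row lasts 1/8 s, in which the tool goes at most 62.5 mm and 10.7 degrees, less where a joint would pass 70% of its speed; a pose out of reach is approached as far as the arm can. A call with a number of a shift or a turn outside -1 to 1 is refused whole. A call with a gripper value outside its range is refused whole. "gripper" is the opening, from -1 (shut) to 1 (fully open), so that 0 is half open, set as the call begins (left out, the last holds). The fingers move at their own pace and stop on an object; "newtons" is the grip in N (left out, the last holds). Time passes only in rows, so rows that do not move let the fingers close. It gives the time, the measured TCP pose, the force, the opening and the grip force at its end, in the units of the state.
- ctrl.observe(): the state, without advancing time (a new reading comes with each control period).
- ctrl.get_image(name): name is "side" or "top"; returns the picture (400x640x3 uint8, red, green, blue); there is no depth.
- ctrl.camera_info(name): a dict with "mtx" (3x3 intrinsics, pixels), "pose" (4x4, takes a point from camera to world coordinates). Camera axes: x right, y up, looking along -z (the intrinsics and any distortion apply to the point x, -y, -z); pixel columns grow to the right and rows downward; lengths in m; the calibration is good to about 2 mm. A picture is of the moment at which its call begins. camera_info takes no time and is no camera call.
- ctrl.hand_in(): hands the job in; it is judged then, once.
The state is a dict: "time": time; "qpos": joint angles; "dq": joint speeds; "joint_torque": joint torques, N m; "eef_pos": TCP position; "eef_rot": TCP orientation; "contact_force": force on the tool from outside, world axes, zero at the start; "ft_torque": the same for the moment, N m; "finger_gap": finger opening in m; "gripper_force": force on a finger pad.
Only numpy, scipy, OpenCV 4.12 (cv2) and the standard library are available. Lean on these libraries where they do the work, as an engineer would, in place of code of your own. Each camera call takes 0.05 s, during which the arm holds its last target. There are 200 camera calls.

TASK

The dish drainer's drip tray has been left half out with the red tumbler standing in it. Stand the tumbler upright on the free part of the drainer's top deck, then push the tray in gently by its lip until its push-push catch clicks and keeps it fully home by itself; you cannot see whether the catch is set to take or to let go, so feel whether the tray stays in, and press again if it comes back out. The catch breaks under a hard shove, and the mug, the jar and the spoons are to be left where they are.

Things in the scene. Friction and masses are not known exactly. Their poses are not given: they have to be found in the camera images.
- drainer: Grey plastic dish drainer, a low box 260 (x) x 300 (y) x 68 mm fixed on the shelf. Origin under its centre at shelf height, z up. Its open mouth, from which the drip tray slides out, is the face at x = -130 mm. Its flat top is the deck (see point deck).
- deck (a point): Centre of the flat slotted top deck, 68 mm above the shelf, axes as the drainer's. A 10 mm rim runs along its sides and back, none at the mouth; 50 mm pegs stand in a row at x = +105 mm. The mug stands on the +y half; the -y half (x -100 to 70, y -120 to -20 mm) is free.
- tray (a joint): How far the light grey drip tray is out along the drainer's -x, in m: 0 = front panel exactly flush with the mouth, grows outwards, stop at 0.14. Slides with about 1 N of friction. Tray 252 mm wide, floor 9 mm and side walls 28 mm above the shelf, front panel 54 mm high. When the catch holds it, it rests somewhere between -0.006 and 0.008 (home); a loose one is stopped at 0.013 or more.
- catch_mount (a point): Middle of the drainer, under the deck, where the hidden spring catch sits; its depth is off by up to 6 mm either way. Every full press flips it. Left open: one press captures the tray. Left clicked in and empty: its jaws are shut, they meet the tray about 20 mm short of home, and the first press only opens it and throws the tray out to about 0.03-0.04 as you draw back; press again.
- catch_feel (a point): A point just behind the one before. What is felt at the lip: the catch spring, 4 to 8 N, from about 20 mm before home; the flip, 6 mm beyond the held position (or beyond where shut jaws are met); right after it a rubber stop, 6 N per mm more. A press that reached 11 to 13 N has flipped it; above 20 N it may break. Pressing a held tray fully lets it go; under 5 N does not move it.
- lip (a point): Middle of the front face of the tray's push lip: an upright strip 110 mm wide and 8 mm thick, from 10 to 50 mm above the shelf, standing 45 mm out in front of the tray's front panel on a ledge. The point is 30 mm above the shelf; axes as the drainer's (it is pushed towards +x).
- tumbler: Red plastic tumbler, open at the top, 100 mm tall, 60 mm across at the rim and 48 mm at the foot, wall 3 mm, about 70 g. Origin at the centre of its foot, z up along it. It stands in the pulled-out part of the tray, close to the mouth of the drainer, and the tray cannot close while it is there.
- mug: White ceramic mug, 76 mm across, 90 mm tall, origin at the centre of its foot, handle towards its own +y (reaching 75 mm from the axis). Stands on the drainer's deck; leave alone.
- jar: Upturned clear glass jar standing on its yellow lid, 74 mm across, 114 mm tall, origin at the centre of its underside. Stands on the shelf on the drainer's -y side of the pulled-out tray; leave alone.
- spoon_a: Steel spoon lying flat on the shelf beside the drainer, on its -y side, about 200 mm long along its x; leave alone.
- spoon_b: A second spoon of the same kind, lying beside the first; leave alone.
There are look-alikes about, which are no part of the job. There is more than one size of the tumbler; the job needs the middle-sized.

How it is judged:
On the way, in this order (a step that is already met when the one before it is completed fails the run):
1. the tumbler stands upright on the drainer's deck, let go (x of tumbler in the frame of drainer between -0.108 and 0.09 m and y of tumbler in the frame of drainer between -0.125 and 0.125 m and z of tumbler in the frame of drainer between 0.064 and 0.073 m and angle between tumbler's own z axis and vertical below 0.1 rad and linear speed of tumbler below 0.03 m/s and contact force between the fingers and drainer below 0.2 N and contact force between the fingers and tumbler below 0.2 N), for 0.3 s.
2. the tray is home and stays there untouched (value of joint tray between -0.013 and 0.011 m and velocity of joint tray between -0.01 and 0.01 m/s and contact force between the fingers and drainer below 0.2 N and contact force between the fingers and tumbler below 0.2 N), for 0.3 s.
At the end, for the whole second after the job is handed in: The catch holds the tray home (tray joint between -13 and 11 mm, at rest), the tumbler stands upright (within 0.1 rad) and still on the drainer's deck, foot within the deck, and the robot touches neither (all of step 2 and x of tumbler in the frame of drainer between -0.108 and 0.09 m and y of tumbler in the frame of drainer between -0.125 and 0.125 m and z of tumbler in the frame of drainer between 0.064 and 0.073 m and angle between tumbler's own z axis and vertical below 0.1 rad and linear speed of tumbler below 0.03 m/s).
It fails at once if the robot presses on the drainer or its tray with more than 22 N (contact force between any of the fingers, the arm and drainer above 22 N).
It fails at once if the mug is shoved more than 20 mm or tipped (distance of mug from where it was at the start of the episode above 0.02 m or angle between mug's own z axis and vertical above 0.35 rad).
It fails at once if the jar is shoved more than 20 mm or tipped (distance of jar from where it was at the start of the episode above 0.02 m or angle between jar's own z axis and vertical above 0.35 rad).
It fails at once if a spoon is shoved more than 25 mm (distance of any of spoon_a, spoon_b from where it was at the start of the episode above 0.025 m).
It also fails if it takes over 69 s, if anything falls off the work surface, if the arm or the gripper's body presses on something with over 40 N, if the wrist force passes 120 N, or if a joint passes its speed limit or range.

## Working session

There is one attempt and no reset: what is moved stays moved. The work goes in short steps, Python scripts to look and compute and a tool call to move; the robot and the scene stay as the last step left them, time stands still between calls to the robot, and variables do not carry over. Pictures are saved under pics/ and viewed, at most 10 in all, crops included, and the job is handed in when it is done.

Besides the shell and the picture viewer there is one more tool, called as name(argument=value, ...), one argument or row to a line, values as JSON. send_rows: Moves the arm, as the interface text tells. Its arguments: {"type":"object","properties":{"offset":{"type":"array"},"twist":{"type":"array"},"gripper":{"type":"number"},"newtons":{"type":"number"}},"required":["offset","twist"]}

```bash
mkdir -p pics; ls; python3 - <<'E'
from rig import ctrl
import cv2,numpy as np
for n in("top","side"):
    im=ctrl.get_image(n);cv2.imwrite(f"pics/{n}0.png",im[:,:,::-1])
    c=ctrl.camera_info(n);print(n,np.round(c["mtx"],1).tolist(),np.round(c["pose"],3).tolist())
print(ctrl.observe())
E
```

```text
pics
top [[499.0, 0.0, 318.4], [0.0, 499.0, 207.8], [0.0, 0.0, 1.0]] [[0.025, 0.992, -0.124, 0.48], [-1.0, 0.023, -0.017, -0.019], [-0.014, 0.124, 0.992, 0.969], [0.0, 0.0, 0.0, 1.0]]
side [[458.2, 0.0, 319.9], [0.0, 458.2, 191.9], [0.0, 0.0, 1.0]] [[-0.983, 0.119, -0.14, 0.499], [-0.184, -0.66, 0.729, 0.616], [-0.006, 0.742, 0.67, 0.641], [0.0, 0.0, 0.0, 1.0]]
{'time': 0.1, 'qpos': array([ 1.26541149e+00,  3.00428250e-01,  1.52150616e+00, -3.17150345e-05,
        1.32075382e+00, -6.65761635e-02]), 'dq': array([-0.00013326, -0.00306374, -0.00013497, -0.00035244, -0.00027024,
       -0.00064089]), 'joint_torque': array([ 3.17778768e-04, -5.44382322e+01, -3.62365901e+01, -6.52568269e-05,
        2.99915475e-03, -7.86439909e-05]), 'eef_pos': array([0.13003172, 0.53418373, 0.23077653]), 'eef_rot': array([-8.61942312e-05,  1.19116886e-01,  9.92880087e-01, -5.41181968e-04]), 'contact_force': array([-0.79321142,  0.10084294, -0.11223331]), 'ft_torque': array([-0.01373338,  0.03421813, -0.01970156]), 'gripper_force': 0.0, 'finger_gap': 0.08539467948294018}
```

View pics/top0.png

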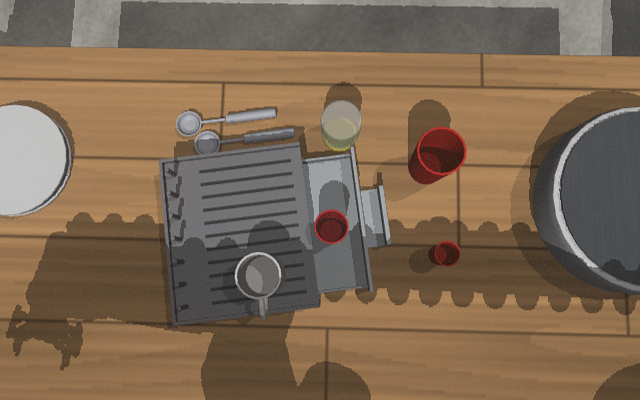

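View pics/side0.png

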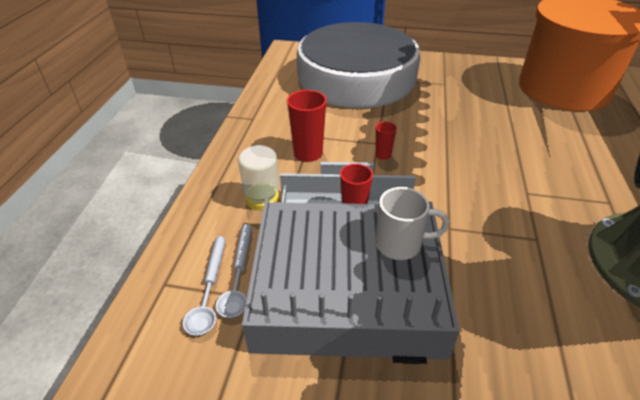

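The top view shows the drainer with its mouth facing image right. There are three red tumblers in top/side pixels:
- Large: (438,155) / (307,125), on the shelf.
- Middle-sized: (331,227) / (356,185), in the tray near the mouth. This one fits the description.
- Small: (447,254) / (385,140), on the shelf.

The lip is at about (378,212), the jar at (341,125) and the mug at (258,275).

```bash
cat > h.py <<'E'
import cv2,numpy as np
from rig import ctrl
def ray(n,u,v):
    c=ctrl.camera_info(n);K=np.array(c["mtx"]);P=np.array(c["pose"])
    d=np.linalg.inv(K)@[u,v,1];d=P[:3,:3]@[d[0],-d[1],-d[2]]
    return P[:3,3],d
def onz(n,u,v,z):
    o,d=ray(n,u,v);return o+d*(z-o[2])/d[2]
def proj(n,p):
    c=ctrl.camera_info(n);K=np.array(c["mtx"]);P=np.array(c["pose"])
    q=P[:3,:3].T@(np.array(p)-P[:3,3]);q=K@[q[0],-q[1],-q[2]];return q[:2]/q[2]
def red(im):
    h=cv2.cvtColor(im,cv2.COLOR_RGB2HSV);return (((h[...,0]<8)|(h[...,0]>172))&(h[...,1]>150)&(h[...,2]>40)).astype(np.uint8)
E
python3 - <<'E'
from h import *
im=cv2.imread("pics/top0.png");m=red(im[:,:,::-1].copy())
n,l,s,c=cv2.connectedComponentsWithStats(m)
for i in range(1,n):
    if s[i,4]>100:
        cn=max(cv2.findContours((l==i).astype(np.uint8),0,1)[0],key=cv2.contourArea)
        print(s[i],cv2.minEnclosingCircle(cn),onz("top",*c[i],.109).round(3))
ims=cv2.imread("pics/side0.png")
a=cv2.resize(im[130:340,150:400],None,fx=3,fy=2.8*1.07,interpolation=3)
a=cv2.resize(im[130:330,150:410],None,fx=3,fy=3,interpolation=3)
cv2.imwrite("pics/crop.png",a)
for k,(u,v,z) in dict(backfar=(161,160,.078),backnear=(176,325,.078),mouthnear=(320,305,.07),mouthfar=(300,145,.07),lipA=(379,172,.05),lipB=(388,245,.05),panA=(354,147,.054),panB=(371,290,.054)).items(): print(k,onz("top",u,v,z).round(4))
E
```

```text
[ 409  127   58   57 1870] ((436.4888916015625, 156.5111083984375), 31.835613250732422) [ 0.687 -0.209  0.109]
[314 210  34  34 530] ((330.8999938964844, 226.3000030517578), 16.95003318786621) [ 0.556 -0.027  0.109]
[430 241  31  25 376] ((444.5199890136719, 253.6199951171875), 15.484770774841309) [ 0.515 -0.223  0.109]
backfar [0.6723 0.2865 0.078 ]
backnear [0.3777 0.241  0.078 ]
mouthnear [ 0.4182 -0.0108  0.07  ]
mouthfar [0.7079 0.0332 0.07  ]
lipA [ 0.6644 -0.115   0.05  ]
lipB [ 0.5285 -0.1328  0.05  ]
panA [ 0.7103 -0.0673  0.054 ]
panB [ 0.4462 -0.1023  0.054 ]
```

View pics/crop.png

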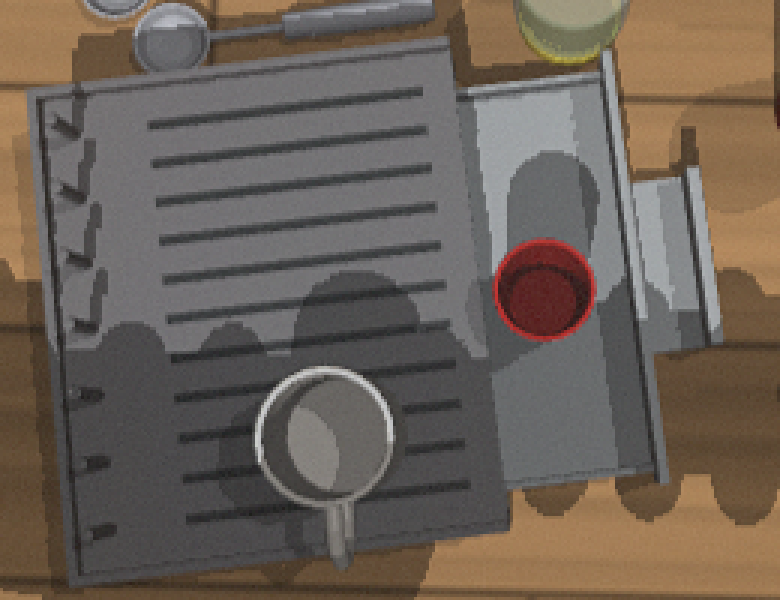

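The crop confirms the middle-sized tumbler: its rim is about 34 px across, roughly 59 mm, and it stands in the tray by the mouth. The drainer is yawed about 8.4°, with its +x along world (-.146,.989). I'm moving above the tumbler with the fingers closing along the drainer's y.

send_rows(
  offset=[
    [0.59,-0.78,0],
    [0.59,-0.78,0],
    [0.59,-0.78,0],
    [0.59,-0.78,0],
    [0.59,-0.78,0],
    [0.59,-0.78,0],
    [0.59,-0.78,0],
    [0.59,-0.78,0],
    [0.59,-0.78,0],
    [0.59,-0.78,0],
    [0.59,-0.78,0],
    [0.6,-0.78,0],
  ],
  twist=[
    [0,0,0],
    [0,0,-0.68],
    [0,0,-0.68],
    [0,0,-0.68],
    [0,0,-0.68],
    [0,0,-0.68],
    [0,0,-0.68],
    [0,0,-0.68],
    [0,0,-0.68],
    [0,0,-0.68],
    [0,0,-0.68],
    [0,0,0],
  ],
  gripper=1,
)

```text
time: 1.6
eef_pos: [0.5563, -0.029, 0.2311]
eef_rot: [-0.0, 0.655, 0.756, -0.0]
contact_force: [0.7, 1.2, 1.7]
finger_gap: 0.0855
gripper_force: 0.0
```

```bash
python3 - <<'E'
from h import *
m=red(cv2.imread("pics/side0.png")[:,:,::-1].copy())
n,l,s,c=cv2.connectedComponentsWithStats(m)
for i in range(1,n):
    if s[i,4]>100: print(s[i],c[i])
for z in(.109,):
  print(proj("side",(.556,-.027,z)),proj("side",(.586,-.027,z)),proj("side",(.526,-.027,z)),proj("side",(.556,-.057,z)))
print("mug",onz("top",258,275,.158),"jar",onz("top",341,118,.114),onz("top",341,132,.015))
print("panel front z.054 from crop",[onz("top",150+u/3,130+v/3,.054).round(4) for u,v in((612,55),(665,480))])
print("lip front z.05",[onz("top",150+u/3,130+v/3,.05).round(4) for u,v in((697,168),(720,343))])
E
```

```text
[ 287   89   40   73 2282] [307.08457493 123.20026293]
[376 121  21  39 658] [384.46808511 139.13981763]
[ 340  164   33   39 1056] [355.67140152 183.12784091]
[355.62196932 172.13352602] [339.30045693 170.27833638] [372.10914825 174.00754619] [357.66371817 162.02938297]
mug [0.46929285 0.08958741 0.158     ] jar [ 0.74707647 -0.04035946  0.114     ] [ 0.74969795 -0.04336362  0.015     ]
panel front z.054 from crop [array([ 0.7077, -0.0673,  0.054 ]), array([ 0.4463, -0.1035,  0.054 ])]
lip front z.05 [array([ 0.638 , -0.1214,  0.05  ]), array([ 0.5298, -0.1365,  0.05  ])]
```

send_rows(
  offset=[
    [0,0.03,-0.57],
    [0,0,-0.57],
    [0,0,-0.57],
    [0,0,-0.57],
    [0,0,-0.57],
    [0,0,0],
  ],
  twist=[
    [0,0,0],
    [0,0,0],
    [0,0,0],
    [0,0,0],
    [0,0,0],
    [0,0,0],
  ],
)

```text
time: 2.35
eef_pos: [0.5541, -0.0253, 0.0581]
eef_rot: [-0.002, 0.654, 0.756, -0.001]
contact_force: [0.4, -0.4, 0.1]
finger_gap: 0.0853
gripper_force: 0.0
```

send_rows(
  offset=[
    [0,0,0],
    [0,0,0],
    [0,0,0],
    [0,0,0],
    [0,0,0],
    [0,0,0],
  ],
  twist=[
    [0,0,0],
    [0,0,0],
    [0,0,0],
    [0,0,0],
    [0,0,0],
    [0,0,0],
  ],
  gripper=-1,
  newtons=25,
)

```text
time: 3.1
eef_pos: [0.5563, -0.0255, 0.0622]
eef_rot: [0.001, 0.654, 0.757, 0.001]
contact_force: [-1.3, -0.4, 5.3]
finger_gap: 0.059
gripper_force: 25.5
```

send_rows(
  offset=[
    [0,0,0.3],
    [0,0,0.5],
    [0,0,0.5],
    [0,0,0.4],
    [0,0,0],
    [0,0,0],
  ],
  twist=[
    [0,0,0],
    [0,0,0],
    [0,0,0],
    [0,0,0],
    [0,0,0],
    [0,0,0],
  ],
)

```text
time: 3.85
eef_pos: [0.5552, -0.0254, 0.1621]
eef_rot: [-0.0, 0.654, 0.757, -0.0]
contact_force: [-0.0, 0.0, 0.0]
finger_gap: 0.0592
gripper_force: 27.1
```

```bash
python3 - <<'E'
from h import *
im=ctrl.get_image("side")
cv2.imwrite("pics/s1.png",cv2.resize(im[60:300,200:500],None,fx=2.5,fy=2.5)[:,:,::-1])
E
```

```text
(no output)
```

View pics/s1.png

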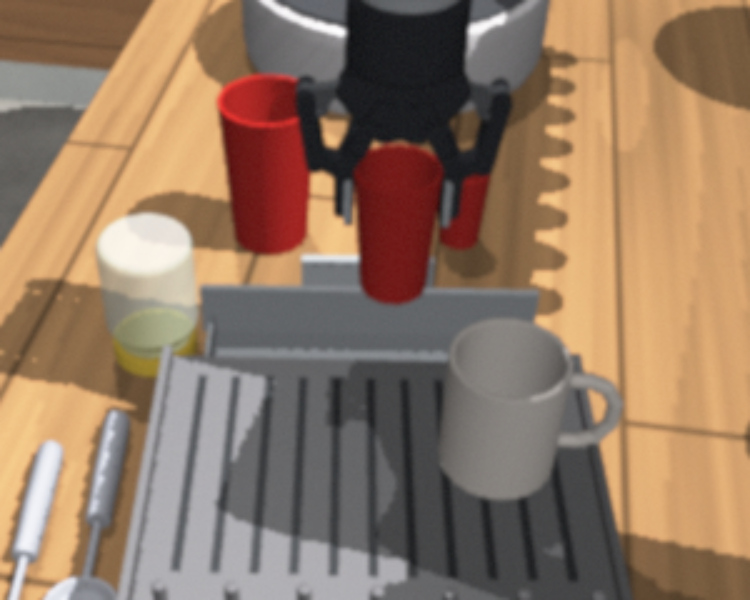

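The tumbler is held upright at crop (398,225), well clear of the mug at crop (505,405). I'll carry it over the free half of the deck.

send_rows(
  offset=[
    [0.17,0.4,0.05],
    [0.21,0.5,0],
    [0.21,0.5,0],
    [0.21,0.5,0],
    [0.21,0.5,0],
    [0,0,0],
    [0,0,-0.25],
    [0,0,-0.25],
    [0,0,0],
  ],
  twist=[
    [0,0,0],
    [0,0,0],
    [0,0,0],
    [0,0,0],
    [0,0,0],
    [0,0,0],
    [0,0,0],
    [0,0,0],
    [0,0,0],
  ],
)

```text
time: 5.03
eef_pos: [0.6152, 0.1178, 0.1332]
eef_rot: [-0.001, 0.654, 0.756, -0.001]
contact_force: [-0.4, -0.5, -0.1]
finger_gap: 0.0585
gripper_force: 27.2
```

send_rows(
  offset=[
    [0,0,-0.05],
    [0,0,-0.03],
    [0,0,0],
  ],
  twist=[
    [0,0,0],
    [0,0,0],
    [0,0,0],
  ],
)

```text
time: 5.4
eef_pos: [0.6161, 0.1186, 0.1306]
eef_rot: [0.0, 0.654, 0.757, 0.0]
contact_force: [-0.5, -0.1, -1.0]
finger_gap: 0.059
gripper_force: 27.2
```

send_rows(
  offset=[
    [0,0,-0.04],
    [0,0,-0.04],
    [0,0,0],
  ],
  twist=[
    [0,0,0],
    [0,0,0],
    [0,0,0],
  ],
)

```text
time: 5.78
eef_pos: [0.616, 0.1186, 0.1254]
eef_rot: [-0.0, 0.654, 0.757, -0.0]
contact_force: [-0.1, 0.2, -1.3]
finger_gap: 0.0587
gripper_force: 27.2
```

send_rows(
  offset=[
    [0,0,-0.03],
    [0,0,0],
  ],
  twist=[
    [0,0,0],
    [0,0,0],
  ],
)

```text
time: 6.02
eef_pos: [0.6161, 0.1186, 0.1238]
eef_rot: [-0.0, 0.654, 0.757, -0.0]
contact_force: [0.3, -0.6, -0.1]
finger_gap: 0.0592
gripper_force: 27.2
```

send_rows(
  offset=[
    [0,0,-0.03],
    [0,0,0],
  ],
  twist=[
    [0,0,0],
    [0,0,0],
  ],
)

```text
time: 6.28
eef_pos: [0.616, 0.1186, 0.1219]
eef_rot: [-0.0, 0.654, 0.757, -0.0]
contact_force: [0.8, 0.0, -1.0]
finger_gap: 0.0588
gripper_force: 27.2
```

send_rows(
  offset=[
    [0,0,-0.025],
    [0,0,0],
  ],
  twist=[
    [0,0,0],
    [0,0,0],
  ],
)

```text
time: 6.52
eef_pos: [0.6163, 0.1186, 0.1213]
eef_rot: [0.0, 0.654, 0.757, 0.0]
contact_force: [-2.3, -0.8, 5.1]
finger_gap: 0.0588
gripper_force: 27.3
```

send_rows(
  offset=[
    [0,0,-0.025],
    [0,0,0],
  ],
  twist=[
    [0,0,0],
    [0,0,0],
  ],
)

```text
time: 6.78
eef_pos: [0.6164, 0.1187, 0.1212]
eef_rot: [0.001, 0.654, 0.757, 0.001]
contact_force: [-7.6, -0.8, 17.3]
finger_gap: 0.0589
gripper_force: 27.8
```

Contact felt. I'll ease back and release.

send_rows(
  offset=[
    [0,0,0.025],
    [0,0,0],
  ],
  twist=[
    [0,0,0],
    [0,0,0],
  ],
)

```text
time: 7.02
eef_pos: [0.6163, 0.1186, 0.1213]
eef_rot: [0.0, 0.654, 0.757, 0.0]
contact_force: [-2.6, -0.3, 7.4]
finger_gap: 0.0588
gripper_force: 27.3
```

send_rows(
  offset=[
    [0,0,0],
    [0,0,0],
    [0,0,0],
    [0,0,0],
    [0,0,0],
  ],
  twist=[
    [0,0,0],
    [0,0,0],
    [0,0,0],
    [0,0,0],
    [0,0,0],
  ],
  gripper=1,
)

```text
time: 7.65
eef_pos: [0.6161, 0.1186, 0.1205]
eef_rot: [0.0, 0.654, 0.757, 0.0]
contact_force: [0.1, 0.2, 0.0]
finger_gap: 0.0856
gripper_force: 0.0
```

send_rows(
  offset=[
    [0,0,0.3],
    [0,0,0.5],
    [0,0,0.8],
    [0,0,0.8],
    [0,0,0],
  ],
  twist=[
    [0,0,0],
    [0,0,0],
    [0,0,0],
    [0,0,0],
    [0,0,0],
  ],
)

```text
time: 8.28
eef_pos: [0.6171, 0.1187, 0.2703]
eef_rot: [0.003, 0.654, 0.757, 0.003]
contact_force: [-0.2, -0.5, -1.2]
finger_gap: 0.0852
gripper_force: 0.0
```

```bash
python3 - <<'E'
from h import *
im=ctrl.get_image("side")
cv2.imwrite("pics/s2.png",cv2.resize(im[60:300,200:500],None,fx=2.5,fy=2.5)[:,:,::-1])
E
```

```text
(no output)
```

View pics/s2.png

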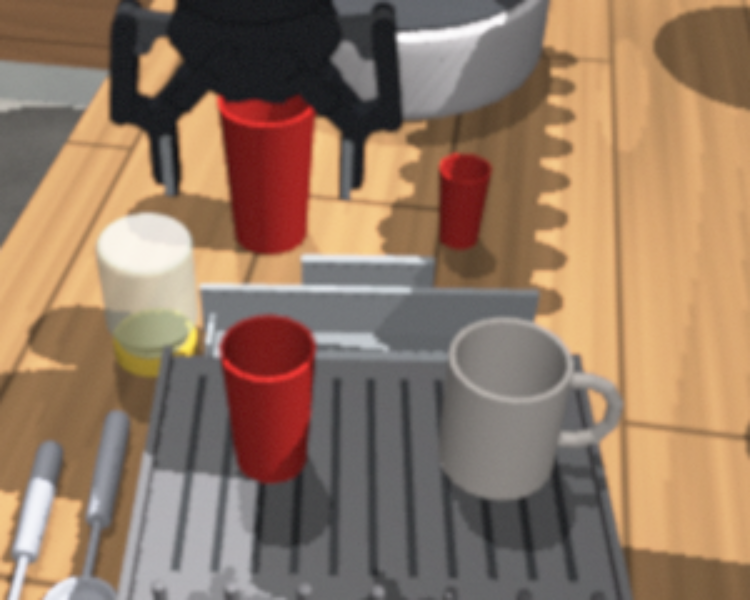

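The tumbler stands upright on the deck at crop (268,400), well away from the mug. Next I'll shut the fingers and go to the front of the lip, whose front centre is at about (.584,-.129).

send_rows(
  offset=[
    [-0.11,-0.75,0],
    [-0.12,-0.75,0],
    [-0.12,-0.75,0],
    [-0.12,-0.75,0],
    [-0.12,-0.75,0],
    [0,-0.77,0],
    [0,0,0],
  ],
  twist=[
    [0,0,0],
    [0,0,0],
    [0,0,0],
    [0,0,0],
    [0,0,0],
    [0,0,0],
    [0,0,0],
  ],
  gripper=-1,
)

```text
time: 9.2
eef_pos: [0.5799, -0.1552, 0.2635]
eef_rot: [-0.001, 0.655, 0.755, -0.0]
contact_force: [0.2, -0.1, -0.0]
finger_gap: -0.0001
gripper_force: 0.0
```

send_rows(
  offset=[
    [0,0,-0.7],
    [0,0,-0.7],
    [0,0,-0.7],
    [0,0,-0.7],
    [0,0,-0.7],
    [0,0,-0.5],
    [0,0,0],
    [0,0,0],
  ],
  twist=[
    [0,0,0],
    [0,0,0],
    [0,0,0],
    [0,0,0],
    [0,0,0],
    [0,0,0],
    [0,0,0],
    [0,0,0],
  ],
)

```text
time: 10.2
eef_pos: [0.5812, -0.1524, 0.0258]
eef_rot: [0.001, 0.654, 0.757, 0.0]
contact_force: [0.3, -0.5, 1.3]
finger_gap: -0.0003
gripper_force: 0.0
```

```bash
python3 - <<'E'
from h import *
im=ctrl.get_image("top")
cv2.imwrite("pics/t3.png",cv2.resize(im[130:330,230:480],None,fx=3,fy=3)[:,:,::-1])
E
```

```text
(no output)
```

View pics/t3.png

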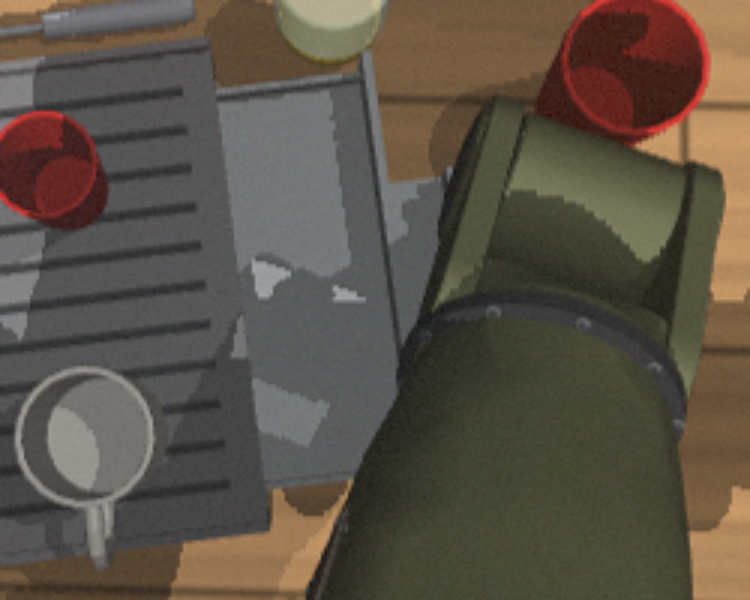

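The tumbler on the deck at (48,165) and the mug are undisturbed, and the arm hides the lip. I'll push along the drainer's +x.

send_rows(
  offset=[
    [-0.012,0.083,0.03],
    [-0.012,0.083,0.03],
    [-0.012,0.083,0],
    [-0.012,0.083,0],
    [-0.012,0.083,0],
    [-0.012,0.083,0],
    [-0.012,0.083,0],
    [-0.012,0.083,0],
    [-0.012,0.083,0],
    [-0.012,0.083,0],
    [-0.012,0.083,0],
    [-0.012,0.083,0],
  ],
  twist=[
    [0,0,0],
    [0,0,0],
    [0,0,0],
    [0,0,0],
    [0,0,0],
    [0,0,0],
    [0,0,0],
    [0,0,0],
    [0,0,0],
    [0,0,0],
    [0,0,0],
    [0,0,0],
  ],
)

```text
time: 11.75
eef_pos: [0.572, -0.0925, 0.0281]
eef_rot: [-0.0, 0.654, 0.757, -0.0]
contact_force: [-0.1, -1.0, -0.6]
finger_gap: 0.0003
gripper_force: 0.5
```

send_rows(
  offset=[
    [-0.004,0.025,0],
    [-0.004,0.025,0],
    [-0.004,0.025,0],
    [-0.004,0.025,0],
    [-0.004,0.025,0],
    [-0.004,0.025,0],
    [-0.004,0.025,0],
    [-0.004,0.025,0],
    [-0.004,0.025,0],
    [-0.004,0.025,0],
  ],
  twist=[
    [0,0,0],
    [0,0,0],
    [0,0,0],
    [0,0,0],
    [0,0,0],
    [0,0,0],
    [0,0,0],
    [0,0,0],
    [0,0,0],
    [0,0,0],
  ],
)

```text
time: 13.0
eef_pos: [0.5697, -0.0778, 0.0283]
eef_rot: [0.0, 0.654, 0.757, 0.0]
contact_force: [0.3, -1.1, -0.0]
finger_gap: 0.0005
gripper_force: 0.4
```

send_rows(
  offset=[
    [-0.004,0.025,0],
    [-0.004,0.025,0],
    [-0.004,0.025,0],
    [-0.004,0.025,0],
  ],
  twist=[
    [0,0,0],
    [0,0,0],
    [0,0,0],
    [0,0,0],
  ],
)

```text
time: 13.5
eef_pos: [0.5687, -0.0718, 0.0282]
eef_rot: [0.0, 0.654, 0.757, 0.0]
contact_force: [0.4, -0.4, -0.3]
finger_gap: -0.0001
gripper_force: 0.4
```

send_rows(
  offset=[
    [-0.002,0.017,0],
    [-0.003,0.017,0],
    [-0.002,0.017,0],
  ],
  twist=[
    [0,0,0],
    [0,0,0],
    [0,0,0],
  ],
)

```text
time: 13.88
eef_pos: [0.5683, -0.0687, 0.0282]
eef_rot: [-0.0, 0.654, 0.757, -0.0]
contact_force: [0.4, -0.8, 0.6]
finger_gap: -0.0
gripper_force: 0.4
```

send_rows(
  offset=[
    [-0.002,0.017,0],
    [-0.003,0.017,0],
    [-0.002,0.017,0],
  ],
  twist=[
    [0,0,0],
    [0,0,0],
    [0,0,0],
  ],
)

```text
time: 14.25
eef_pos: [0.5678, -0.0657, 0.0282]
eef_rot: [-0.0, 0.654, 0.757, -0.0]
contact_force: [-0.2, -1.2, 0.5]
finger_gap: -0.0
gripper_force: 0.4
```

send_rows(
  offset=[
    [-0.002,0.017,0],
    [-0.003,0.017,0],
  ],
  twist=[
    [0,0,0],
    [0,0,0],
  ],
)

```text
time: 14.5
eef_pos: [0.5675, -0.0636, 0.0282]
eef_rot: [-0.0, 0.654, 0.757, -0.0]
contact_force: [-1.1, -0.5, 0.5]
finger_gap: -0.0003
gripper_force: 0.4
```

send_rows(
  offset=[
    [-0.002,0.017,0],
    [-0.003,0.017,0],
  ],
  twist=[
    [0,0,0],
    [0,0,0],
  ],
)

```text
time: 14.75
eef_pos: [0.5672, -0.0616, 0.0282]
eef_rot: [-0.0, 0.654, 0.757, -0.0]
contact_force: [-0.3, -1.1, 0.6]
finger_gap: -0.0001
gripper_force: 0.4
```

send_rows(
  offset=[
    [-0.002,0.017,0],
    [-0.003,0.017,0],
    [-0.002,0.017,0],
  ],
  twist=[
    [0,0,0],
    [0,0,0],
    [0,0,0],
  ],
)

```text
time: 15.12
eef_pos: [0.5669, -0.0594, 0.0282]
eef_rot: [0.001, 0.654, 0.756, -0.0]
contact_force: [-0.7, -8.1, -1.5]
finger_gap: -0.0005
gripper_force: 4.5
```

send_rows(
  offset=[
    [-0.002,0.017,0],
    [-0.003,0.017,0],
  ],
  twist=[
    [0,0,0],
    [0,0,0],
  ],
)

```text
time: 15.38
eef_pos: [0.5666, -0.0575, 0.0282]
eef_rot: [0.001, 0.654, 0.756, -0.0]
contact_force: [0.6, -9.5, -0.8]
finger_gap: 0.0
gripper_force: 4.8
```

send_rows(
  offset=[
    [-0.002,0.017,0],
    [-0.003,0.017,0],
  ],
  twist=[
    [0,0,0],
    [0,0,0],
  ],
)

```text
time: 15.62
eef_pos: [0.5663, -0.0555, 0.0282]
eef_rot: [0.001, 0.654, 0.756, -0.0]
contact_force: [0.5, -9.9, -0.4]
finger_gap: 0.0003
gripper_force: 5.0
```

The catch spring is met at about y=-.060. I'll continue in 1 mm steps.

send_rows(
  offset=[
    [-0.002,0.017,0],
  ],
  twist=[
    [0,0,0],
  ],
)

```text
time: 15.75
eef_pos: [0.5662, -0.0545, 0.0282]
eef_rot: [0.001, 0.654, 0.756, -0.0]
contact_force: [-0.8, -10.6, -0.9]
finger_gap: 0.0002
gripper_force: 5.0
```

send_rows(
  offset=[
    [-0.003,0.017,0],
  ],
  twist=[
    [0,0,0],
  ],
)

```text
time: 15.88
eef_pos: [0.5661, -0.0537, 0.0282]
eef_rot: [0.001, 0.654, 0.756, -0.001]
contact_force: [1.0, -13.5, -1.4]
finger_gap: 0.0004
gripper_force: 7.2
```

send_rows(
  offset=[
    [-0.002,0.012,0],
  ],
  twist=[
    [0,0,0],
  ],
)

```text
time: 16.0
eef_pos: [0.566, -0.0534, 0.0282]
eef_rot: [0.001, 0.654, 0.756, -0.001]
contact_force: [0.3, -16.4, -3.1]
finger_gap: 0.0002
gripper_force: 8.3
```

The rubber stop came only 6 mm after contact, so the jaws had been shut. That press should have opened the catch. I'll draw back and look.

send_rows(
  offset=[
    [0.006,-0.04,0],
    [0.012,-0.083,0],
    [0.025,-0.165,0],
    [0.025,-0.165,0],
    [0.025,-0.165,0],
    [0,0,0],
    [0,0,0],
  ],
  twist=[
    [0,0,0],
    [0,0,0],
    [0,0,0],
    [0,0,0],
    [0,0,0],
    [0,0,0],
    [0,0,0],
  ],
)

```text
time: 16.88
eef_pos: [0.5714, -0.0887, 0.0281]
eef_rot: [-0.0, 0.654, 0.757, 0.0]
contact_force: [0.1, 0.7, -0.4]
finger_gap: -0.0001
gripper_force: 0.0
```

```bash
python3 - <<'E'
from h import *
im=ctrl.get_image("top")
cv2.imwrite("pics/t4.png",cv2.resize(im[130:330,230:480],None,fx=3,fy=3)[:,:,::-1])
E
```

```text
(no output)
```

View pics/t4.png

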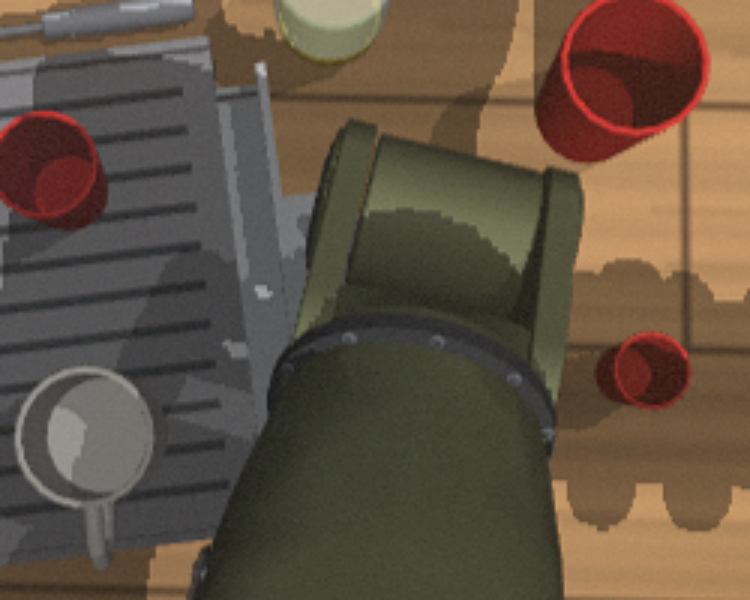

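The tray was thrown out: its panel top is at crop (265,75), about 3 cm past the mouth. Now I'll press again.

send_rows(
  offset=[
    [-0.008,0.055,0],
    [-0.008,0.055,0],
    [-0.008,0.055,0],
    [-0.008,0.055,0],
    [-0.006,0.04,0],
    [-0.006,0.04,0],
    [-0.006,0.04,0],
    [-0.004,0.03,0],
    [-0.004,0.03,0],
    [-0.004,0.03,0],
    [-0.004,0.03,0],
  ],
  twist=[
    [0,0,0],
    [0,0,0],
    [0,0,0],
    [0,0,0],
    [0,0,0],
    [0,0,0],
    [0,0,0],
    [0,0,0],
    [0,0,0],
    [0,0,0],
    [0,0,0],
  ],
)

```text
time: 18.3
eef_pos: [0.5674, -0.0611, 0.0282]
eef_rot: [-0.0, 0.654, 0.757, -0.0]
contact_force: [-0.8, -0.9, 0.2]
finger_gap: -0.0
gripper_force: 0.4
```

send_rows(
  offset=[
    [-0.003,0.02,0],
    [-0.003,0.02,0],
  ],
  twist=[
    [0,0,0],
    [0,0,0],
  ],
)

```text
time: 18.55
eef_pos: [0.5671, -0.059, 0.0282]
eef_rot: [0.0, 0.654, 0.757, -0.0]
contact_force: [-0.3, -4.3, -1.0]
finger_gap: 0.0
gripper_force: 2.0
```

send_rows(
  offset=[
    [-0.003,0.017,0],
    [-0.002,0.017,0],
  ],
  twist=[
    [0,0,0],
    [0,0,0],
  ],
)

```text
time: 18.8
eef_pos: [0.5668, -0.0569, 0.0282]
eef_rot: [0.0, 0.654, 0.756, -0.0]
contact_force: [1.1, -4.2, 0.2]
finger_gap: 0.0003
gripper_force: 2.2
```

send_rows(
  offset=[
    [-0.003,0.017,0],
    [-0.002,0.017,0],
    [-0.003,0.017,0],
  ],
  twist=[
    [0,0,0],
    [0,0,0],
    [0,0,0],
  ],
)

```text
time: 19.18
eef_pos: [0.5663, -0.0537, 0.0282]
eef_rot: [0.0, 0.654, 0.757, -0.0]
contact_force: [0.5, -5.3, 0.2]
finger_gap: -0.0001
gripper_force: 2.4
```

send_rows(
  offset=[
    [-0.003,0.017,0],
    [-0.002,0.017,0],
  ],
  twist=[
    [0,0,0],
    [0,0,0],
  ],
)

```text
time: 19.42
eef_pos: [0.566, -0.0517, 0.0282]
eef_rot: [0.0, 0.654, 0.757, -0.0]
contact_force: [-0.4, -5.2, 0.4]
finger_gap: -0.0001
gripper_force: 2.6
```

send_rows(
  offset=[
    [-0.003,0.017,0],
    [-0.002,0.017,0],
  ],
  twist=[
    [0,0,0],
    [0,0,0],
  ],
)

```text
time: 19.68
eef_pos: [0.5657, -0.0497, 0.0282]
eef_rot: [0.0, 0.654, 0.757, -0.0]
contact_force: [-0.7, -5.6, 0.2]
finger_gap: 0.0001
gripper_force: 2.8
```

send_rows(
  offset=[
    [-0.003,0.017,0],
    [-0.002,0.017,0],
  ],
  twist=[
    [0,0,0],
    [0,0,0],
  ],
)

```text
time: 19.92
eef_pos: [0.5654, -0.0477, 0.0282]
eef_rot: [0.0, 0.654, 0.757, -0.0]
contact_force: [-0.0, -6.1, -0.2]
finger_gap: 0.0001
gripper_force: 2.9
```

Past the earlier stop, so the catch is open now. I'll carry on.

send_rows(
  offset=[
    [-0.003,0.017,0],
    [-0.002,0.017,0],
    [-0.003,0.017,0],
  ],
  twist=[
    [0,0,0],
    [0,0,0],
    [0,0,0],
  ],
)

```text
time: 20.3
eef_pos: [0.5649, -0.0447, 0.0282]
eef_rot: [0.0, 0.654, 0.757, -0.0]
contact_force: [-1.0, -6.1, -1.9]
finger_gap: 0.0
gripper_force: 3.1
```

send_rows(
  offset=[
    [-0.003,0.017,0],
    [-0.002,0.017,0],
  ],
  twist=[
    [0,0,0],
    [0,0,0],
  ],
)

```text
time: 20.55
eef_pos: [0.5646, -0.0427, 0.0282]
eef_rot: [0.0, 0.654, 0.757, -0.0]
contact_force: [0.1, -7.6, -1.2]
finger_gap: -0.0
gripper_force: 3.3
```

send_rows(
  offset=[
    [-0.003,0.017,0],
  ],
  twist=[
    [0,0,0],
  ],
)

```text
time: 20.68
eef_pos: [0.5645, -0.0417, 0.0282]
eef_rot: [0.0, 0.654, 0.757, -0.0]
contact_force: [0.7, -5.7, -1.3]
finger_gap: -0.0001
gripper_force: 3.3
```

send_rows(
  offset=[
    [-0.002,0.017,0],
  ],
  twist=[
    [0,0,0],
  ],
)

```text
time: 20.8
eef_pos: [0.5643, -0.0407, 0.0282]
eef_rot: [0.0, 0.654, 0.757, -0.0]
contact_force: [0.8, -7.5, -1.0]
finger_gap: -0.0003
gripper_force: 3.4
```

send_rows(
  offset=[
    [-0.003,0.017,0],
  ],
  twist=[
    [0,0,0],
  ],
)

```text
time: 20.92
eef_pos: [0.5642, -0.0397, 0.0282]
eef_rot: [0.0, 0.654, 0.757, -0.0]
contact_force: [0.2, -6.5, -1.6]
finger_gap: -0.0001
gripper_force: 3.5
```

send_rows(
  offset=[
    [-0.003,0.017,0],
    [-0.002,0.017,0],
  ],
  twist=[
    [0,0,0],
    [0,0,0],
  ],
)

```text
time: 21.18
eef_pos: [0.5639, -0.0377, 0.0282]
eef_rot: [0.0, 0.654, 0.757, -0.0]
contact_force: [1.1, -7.2, -0.1]
finger_gap: -0.0002
gripper_force: 3.7
```

send_rows(
  offset=[
    [-0.003,0.017,0],
  ],
  twist=[
    [0,0,0],
  ],
)

```text
time: 21.3
eef_pos: [0.5637, -0.0366, 0.0282]
eef_rot: [0.0, 0.654, 0.757, -0.0]
contact_force: [0.5, -7.6, -1.0]
finger_gap: -0.0002
gripper_force: 3.8
```

send_rows(
  offset=[
    [-0.002,0.017,0],
  ],
  twist=[
    [0,0,0],
  ],
)

```text
time: 21.42
eef_pos: [0.5636, -0.0356, 0.0282]
eef_rot: [0.0, 0.654, 0.757, -0.0]
contact_force: [-0.1, -7.9, -0.8]
finger_gap: -0.0001
gripper_force: 3.8
```

send_rows(
  offset=[
    [-0.003,0.017,0],
  ],
  twist=[
    [0,0,0],
  ],
)

```text
time: 21.55
eef_pos: [0.5634, -0.0346, 0.0282]
eef_rot: [0.0, 0.654, 0.757, -0.0]
contact_force: [0.3, -7.8, -1.3]
finger_gap: 0.0
gripper_force: 3.9
```

send_rows(
  offset=[
    [-0.002,0.017,0],
  ],
  twist=[
    [0,0,0],
  ],
)

```text
time: 21.68
eef_pos: [0.5633, -0.0339, 0.0282]
eef_rot: [0.0, 0.654, 0.757, -0.0]
contact_force: [0.2, -11.8, -1.7]
finger_gap: 0.0
gripper_force: 6.0
```

send_rows(
  offset=[
    [-0.003,0.015,0],
  ],
  twist=[
    [0,0,0],
  ],
)

```text
time: 21.8
eef_pos: [0.5632, -0.0333, 0.0282]
eef_rot: [0.001, 0.654, 0.756, -0.0]
contact_force: [1.6, -13.9, -1.9]
finger_gap: -0.0003
gripper_force: 7.5
```

send_rows(
  offset=[
    [-0.002,0.012,0],
  ],
  twist=[
    [0,0,0],
  ],
)

```text
time: 21.92
eef_pos: [0.5632, -0.0329, 0.0283]
eef_rot: [0.001, 0.654, 0.756, -0.0]
contact_force: [1.4, -16.0, -2.1]
finger_gap: -0.0
gripper_force: 8.6
```

The flip and rubber stop were reached at 16 N. I'll draw back gently, then check.

send_rows(
  offset=[
    [0.004,-0.03,0],
    [0.006,-0.04,0],
    [0.012,-0.083,0],
    [0.025,-0.165,0],
    [0.05,-0.33,0],
    [0.05,-0.33,0],
    [0.05,-0.33,0],
    [0,0,0.5],
    [0,0,0.7],
    [0,0,0.9],
    [0,0,0.9],
    [0,0,0],
  ],
  twist=[
    [0,0,0],
    [0,0,0],
    [0,0,0],
    [0,0,0],
    [0,0,0],
    [0,0,0],
    [0,0,0],
    [0,0,0],
    [0,0,0],
    [0,0,0],
    [0,0,0],
    [0,0,0],
  ],
)

```text
time: 23.42
eef_pos: [0.5762, -0.1115, 0.2127]
eef_rot: [0.003, 0.654, 0.756, 0.002]
contact_force: [0.1, -1.1, -1.2]
finger_gap: 0.0001
gripper_force: 0.0
```

```bash
python3 - <<'E'
from h import *
im=ctrl.get_image("top")
cv2.imwrite("pics/t5.png",cv2.resize(im[100:330,150:400],None,fx=2.6,fy=2.6)[:,:,::-1])
im=ctrl.get_image("side")
cv2.imwrite("pics/s5.png",cv2.resize(im[60:300,200:500],None,fx=2.5,fy=2.5)[:,:,::-1])
E
```

```text
(no output)
```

View pics/t5.png

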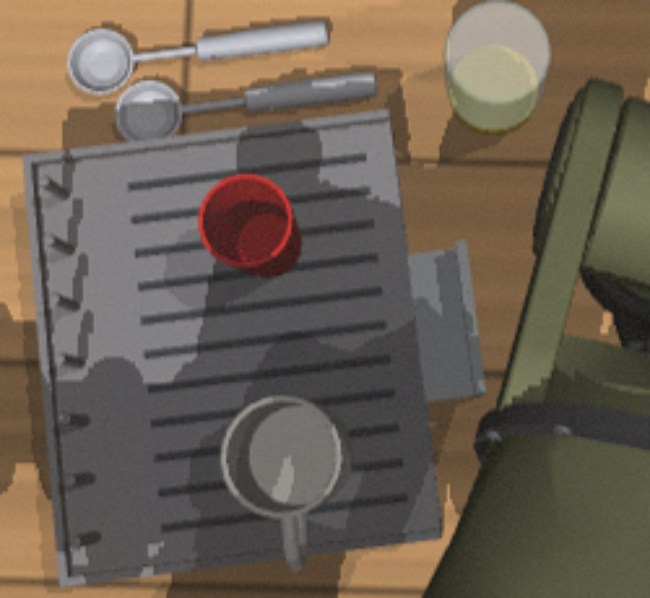

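View pics/s5.png

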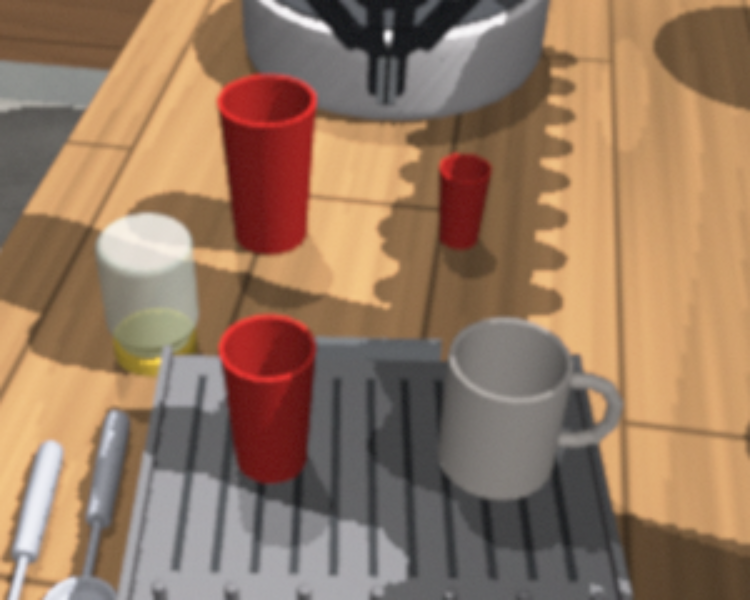

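The tray is home: the panel is flush at the mouth and only the lip shows, at top crop (445,320). It stayed in after I drew back. The tumbler stands upright at side crop (268,400), and the mug, jar and spoons are undisturbed. Handing in.

send_rows(
  offset=[
    [0,0,0],
    [0,0,0],
    [0,0,0],
    [0,0,0],
  ],
  twist=[
    [0,0,0],
    [0,0,0],
    [0,0,0],
    [0,0,0],
  ],
)

```text
time: 24.02
eef_pos: [0.5747, -0.1102, 0.208]
eef_rot: [-0.0, 0.654, 0.757, -0.0]
contact_force: [0.2, -0.3, 0.1]
finger_gap: 0.0
gripper_force: 0.0
```

```bash
python3 -c "
from rig import ctrl
print(ctrl.hand_in())"
```

```text
the job is handed in; nothing more can be done
None
```

The job is handed in at 24 s: the middle-sized tumbler stands upright on the deck, and the tray stayed home by itself after a second press (the first only opened the shut catch); the highest press felt was about 16 N.

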